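# Transfer specimen jars to the display rack in reverse order

## Robot

A 7-joint arm with a two-finger parallel gripper is mounted at the origin on the work surface; the furniture and walls round the work are solid. World frame = base frame: x ahead of the robot, y to its left, z up, the work surface at z = 0. Lengths are in m, angles in rad, forces in N, time in s.
With the tool pointing down it reaches from about 0.375 to 0.925 m from the base axis. Payload 3.1 kg.
Tool frame: the origin (TCP) lies at the very end of the fingers, on their centre line; the grasp point (between the pads) lies 19 mm behind it (arm.pinch_z is the distance from the TCP to the grasp point, in m); z points along the fingers, y is the direction in which the jaws open and shut (so a half turn about z gives the same grasp; the last joint's range is limited). The gripper opens to 85 mm and grips with 20 to 120 N. Pads are 22 mm wide; open, the fingers measure 114 mm over their backs; the gripper's body (76 mm by 85 mm) begins 54 mm behind the grasp point. The pads swing forward as they close: fully open they stand 13 mm farther back than shut.
Start: joints at [1.19, 0.383, 0.044, 1.598, -0.018, 1.161, -0.05], TCP at [0.181, -0.624, 0.231] pointing down, gripper open.
Joint ranges: [-2.61, 2.61], [-0.41, 2.15], [-1.48, 1.57], [0, 2.5], [-1.57, 4.71], [0.05, 1.97], [-2.85, 2.85]. Speed limits (rad/s): [2.79, 2.79, 3.14, 3.14, 3.14, 3.14, 3.14].

## Interface

Orientations are given as a 3x3 rotation matrix whose columns are the frame's x, y, z axes.
In Python, from plant import arm gives the robot as it stands. Calls block until the motion is done:
- arm.move_ptp(position, orientation): joint-space move of the TCP to a pose.
- arm.line_to(position, orientation=None, vel=0.15): straight line of the TCP; orientation=None keeps the orientation; vel is the mean speed in m/s.
- arm.move_joints(angles): joint-space move.
- arm.grip(opening): opening from 0.0 (shut) to 1.0 (fully open); the grip force is fixed at half the most; returns when the fingers have stopped.
- arm.pause(seconds).
- arm.inverse_kinematics(position, orientation): joint angles nearest the present ones, or None.
- arm.grab_frame(name): name is "scene" or "top" or "wrist"; returns (picture, depth): 384x512x3 uint8, red, green, blue; 384x512 float32, m along the optical axis (not along the pixel's ray), 0 where there is no reading.
- arm.camera_info(name): a dict with "fx", "fy", "cx", "cy" (pixels), "position" and "attitude" of the camera in the world; the wrist camera has in their place "mount" (4x4, takes a point from camera to tool coordinates, whose origin is the TCP and whose axes are the flange's). Camera axes: x right, y up, looking along -z (the intrinsics and any distortion apply to the point x, -y, -z); pixel columns grow to the right and rows downward; lengths in m; the calibration is good to about 2 mm. A picture is of the moment at which its call begins: read the wrist's pose just before it. camera_info takes no time and is no camera call.
A pose or a line that the arm cannot do raises arm.MotionError and nothing moves.
- arm.finish_job(): hands the job in, once; it reports no verdict.
Readings, each from a call of its own:
- arm.read_time(): time.
- arm.read_joint_pos(): joint angles.
- arm.read_dq(): joint speeds.
- arm.read_joint_torque(): joint torques, N m.
- arm.read_ee_pos(): TCP position.
- arm.read_ee_rot(): TCP orientation.
- arm.read_ft_force(): force on the tool from outside, world axes, zero at the start.
- arm.read_torque(): the same for the moment, N m.
- arm.read_grip_width(): opening from 0.0 (shut) to 1.0 (fully open).
Only numpy, scipy, OpenCV 4.12 (cv2) and the standard library are available. Lean on these libraries where they do the work, as an engineer would, in place of code of your own. Each camera call takes 0.05 s, during which the arm holds its last target. There are 200 camera calls.

## Task

Move the four specimen jars from the dark carrying tray into the four bays of the pale display rack, one jar to a bay, in the reverse order: the jar at the left end of the tray goes into the bay at the right end of the rack, and so on along the row (left and right as the robot sees them). Keep the jars upright and leave each standing flat within its bay, released; mind the tall grinder on the bench to the right.

Things in the scene. Friction and masses are not known exactly. Their poses are not given: they have to be found in the camera images.
- jar_a_center (a point): specimen jar, clear, with a black screw lid, 44 mm across and 74 mm tall, standing upright on a cork mat in the carrying tray. This point is the jar's centre, half-way up on its axis; z is its axis, up. About 0.1 kg; grasp it round the sides.
- jar_b_center (a point): specimen jar, clear, the widest, with a cream screw lid, 51 mm across and 70 mm tall, standing upright on a cork mat in the carrying tray. This point is the jar's centre, half-way up on its axis; z is its axis, up. About 0.1 kg; grasp it round the sides.
- jar_c_center (a point): specimen jar, clear, slim and tall, with a cream screw lid, 43 mm across and 74 mm tall, standing upright on a cork mat in the carrying tray. This point is the jar's centre, half-way up on its axis; z is its axis, up. About 0.1 kg; grasp it round the sides.
- jar_d_center (a point): specimen jar, clear, the shortest, with a cream screw lid, 44 mm across and 66 mm tall, standing upright on a cork mat in the carrying tray. This point is the jar's centre, half-way up on its axis; z is its axis, up. About 0.1 kg; grasp it round the sides.
- mat_a: square cork mat, 62 x 62 x 4 mm, fixed in the carrying tray; jar_a stands on it at the start (within 3 mm of its middle), so it keeps showing which place that jar came from. Which place in the row it has varies. Origin: centre of its underside; its top is 12 mm above the bench.
- mat_b: square cork mat, 62 x 62 x 4 mm, fixed in the carrying tray; jar_b stands on it at the start (within 3 mm of its middle), so it keeps showing which place that jar came from. Which place in the row it has varies. Origin: centre of its underside; its top is 12 mm above the bench.
- mat_c: square cork mat, 62 x 62 x 4 mm, fixed in the carrying tray; jar_c stands on it at the start (within 3 mm of its middle), so it keeps showing which place that jar came from. Which place in the row it has varies. Origin: centre of its underside; its top is 12 mm above the bench.
- mat_d: square cork mat, 62 x 62 x 4 mm, fixed in the carrying tray; jar_d stands on it at the start (within 3 mm of its middle), so it keeps showing which place that jar came from. Which place in the row it has varies. Origin: centre of its underside; its top is 12 mm above the bench.
- carry_tray: dark wooden tray, fixed, 84 x 320 mm, nearer or farther than the rack, with the jars in a row. Origin: centre of its underside, on the bench; x points away from the robot, y along the row to the robot's left, give or take 0.15 rad. Mat centres at y = +112.5, +37.5, -37.5, -112.5 mm, x = 0; rim 14 mm high, end boards 26 mm.
- display_rack: pale wooden rack, fixed, 96 x 320 mm, with four square bays in a row, empty at first. Origin: centre of its underside, on the bench; x points away from the robot, y along the row to the robot's left, give or take 0.15 rad. Bay centres at y = +112.5, +37.5, -37.5, -112.5 mm, x = 0. A bay is 68 x 69 mm inside, its floor 12 mm above the bench, its ledges' tops 19 mm.
Not all that is in view belongs to the job. Leave any orange or red look-alike of the part that bears jar_a_center alone. What is shaped like the part that bears jar_c_center but pink is not meant.

How it is judged:
By the outcome, as a careful person would: the job done as asked, in the order asked, and still so for the second after the job is handed in, with the robot touching nothing.
It also fails if it takes over 90 s, if anything falls off the work surface, if the arm or the gripper's body presses on something with over 40 N, if the wrist force passes 120 N, or if a joint passes its speed limit or range.

## Working session

There is one attempt and no reset: what is moved stays moved. The work goes in short steps, each a Python script; the robot and the scene stay as the last script left them, time stands still between calls to the robot, and variables do not carry over. Pictures are saved under pics/ and viewed, about 12 in all and at most 16, crops included, and the job is handed in when it is done.

```bash
mkdir -p pics; ls; cat > h.py <<'E'
from plant import arm
import numpy as np, cv2
def save(name,fn):
    p,d=arm.grab_frame(name); cv2.imwrite('pics/%s.png'%fn,p[:,:,::-1]); np.save('pics/%s.npy'%fn,d); return p,d
def ray(i,u,v):
    dist=np.array(i.get('distortion',i.get('dist',[0,0,0,0,0])),float)
    K=np.array([[i['fx'],0,i['cx']],[0,i['fy'],i['cy']],[0,0,1]])
    x,y=cv2.undistortPoints(np.array([[[u,v]]],float),K,dist)[0,0]
    return np.array([x,-y,-1.])
E
python3 - <<'E'
from h import *
for n in('scene','top','wrist'): print(n,arm.camera_info(n))
save('top','top0');save('scene','scene0'); print(arm.read_time())
E
```

```text
pics
scene {'fx': 455.9139338354088, 'fy': 455.9139338354088, 'cx': 252.12604079606382, 'cy': 187.66513720016383, 'position': array([-0.03194625,  0.25745107,  0.59152887]), 'attitude': array([[-0.22491178,  0.61063142, -0.75930492],
       [-0.97428749, -0.13024877,  0.18384543],
       [ 0.01336327,  0.78113029,  0.62422504]])}
top {'fx': 478.2419966349105, 'fy': 478.2419966349105, 'cx': 259.3139408429088, 'cy': 189.32939522172975, 'position': array([0.46874323, 0.12240506, 1.02089935]), 'attitude': array([[-0.01907134,  0.99366787, -0.11072694],
       [-0.99968099, -0.01711723,  0.01857192],
       [ 0.01655898,  0.11104581,  0.99367733]])}
wrist {'fx': 311.42294220838016, 'fy': 311.42294220838016, 'cx': 257.38677276648554, 'cy': 189.88331432740517, 'mount': array([[-7.66404348e-05,  9.57867466e-01,  2.87210569e-01,
         7.29948183e-02],
       [ 9.99999628e-01, -1.73185656e-04,  8.44430317e-04,
         1.63416767e-04],
       [ 8.58593079e-04,  2.87210527e-01, -9.57867097e-01,
        -1.42630186e-01],
       [ 0.00000000e+00,  0.00000000e+00,  0.00000000e+00,
         1.00000000e+00]])}
0.1
```

View pics/top0.png

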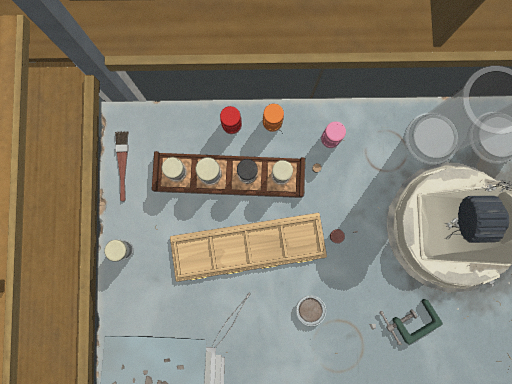

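View pics/scene0.png

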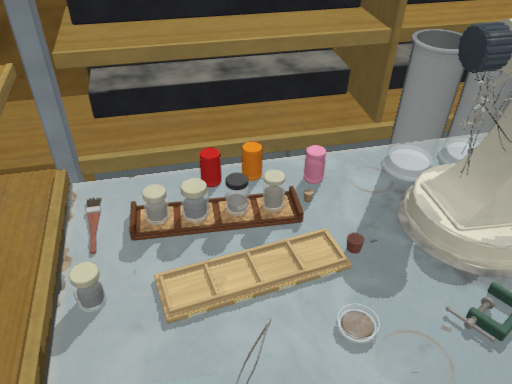

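Top view: the tray jars' lids are at (173,168), (208,169), (247,169, black) and (283,170). The rack lies nearer the robot. Possible mix-ups are red (231,120), orange (273,116), pink (333,134) and a stray cream-lid jar standing on the bench at (117,250). I'm leaving all four alone. I'll check my choice in a close crop.

```bash
python3 - <<'E'
from h import *
im=cv2.imread('pics/top0.png')[140:290,145:335]
cv2.imwrite('pics/crop0.png',cv2.resize(im,None,fx=4,fy=4,interpolation=cv2.INTER_CUBIC))
i=arm.camera_info('top');d=np.load('pics/top0.npy')
v,u=np.mgrid[0:384,0:512]
P=np.stack([(u-i['cx'])/i['fx']*d,-(v-i['cy'])/i['fy']*d,-d],-1)@np.array(i['attitude']).T+i['position']
np.save('pics/P.npy',P)
for p in[(173,168),(208,169),(247,169),(283,170),(117,250),(231,120),(273,116),(333,134),(480,220),(440,220),(400,230),(310,311),(432,135),(490,90),(430,310),(50,200),(130,330),(190,260),(420,50)]:
  print(p,P[p[1],p[0]].round(3))
# height-based lid fit
for c in[(173,168),(208,169),(247,169),(283,170)]:
  s=P[c[1]-16:c[1]+16,c[0]-16:c[0]+16].reshape(-1,3);z=s[s[:,2]>.06]
  t=np.median(z[:,2]);q=z[abs(z[:,2]-t)<.006];
  print(c,t.round(4),cv2.minEnclosingCircle(q[:,:2].astype(np.float32)),np.median(q[:,:2],0).round(4))
g=P[150:384,330:512].reshape(-1,3)
for a in np.arange(.05,.6,.05):
  q=g[(g[:,2]>a)&(g[:,2]<a+.05)]
  if len(q):print(a.round(2),len(q),q.min(0).round(2),q.max(0).round(2))
print(arm.read_ee_rot().round(3))
E
```

```text
(173, 168) [0.62  0.276 0.076]
(208, 169) [0.616 0.206 0.082]
(247, 169) [0.614 0.128 0.085]
(283, 170) [0.611 0.057 0.085]
(117, 250) [0.46  0.386 0.069]
(231, 120) [0.717 0.159 0.071]
(273, 116) [0.723 0.074 0.074]
(333, 134) [ 0.684 -0.047  0.074]
(480, 220) [ 0.493 -0.185  0.383]
(440, 220) [ 0.506 -0.25   0.085]
(400, 230) [ 0.489 -0.184  0.038]
(310, 311) [0.325 0.003 0.007]
(432, 135) [ 0.668 -0.228  0.125]
(490, 90) [ 0.727 -0.301  0.214]
(430, 310) [ 0.324 -0.243  0.02 ]
(50, 200) [ 0.569  0.556 -0.016]
(130, 330) [0.294 0.376 0.002]
(190, 260) [0.435 0.251 0.011]
(420, 50) [ 0.895 -0.267 -0.014]
(173, 168) 0.0765 ((0.6218563914299011, 0.27812743186950684), 0.021723752841353416) [0.6212 0.2777]
(208, 169) 0.0814 ((0.6163021326065063, 0.20777134597301483), 0.02385052666068077) [0.6157 0.2077]
(247, 169) 0.0853 ((0.6138179898262024, 0.1286802589893341), 0.0209268219769001) [0.6137 0.1286]
(283, 170) 0.0847 ((0.6108981966972351, 0.05863795429468155), 0.020743491128087044) [0.6106 0.059 ]
0.05 7033 [ 0.38 -0.42  0.05] [ 0.65 -0.18  0.1 ]
0.1 1121 [ 0.43 -0.38  0.1 ] [ 0.64 -0.24  0.15]
0.15 285 [ 0.44 -0.36  0.15] [ 0.57 -0.21  0.2 ]
0.2 79 [ 0.47 -0.23  0.2 ] [ 0.5  -0.2   0.25]
0.25 3 [ 0.5  -0.21  0.26] [ 0.5  -0.2   0.27]
0.3 280 [ 0.46 -0.23  0.32] [ 0.53 -0.18  0.35]
0.35 2171 [ 0.46 -0.24  0.35] [ 0.53 -0.18  0.39]
[[ 0.96   0.279 -0.001]
 [ 0.279 -0.96   0.002]
 [-0.    -0.002 -1.   ]]
```

View pics/crop0.png

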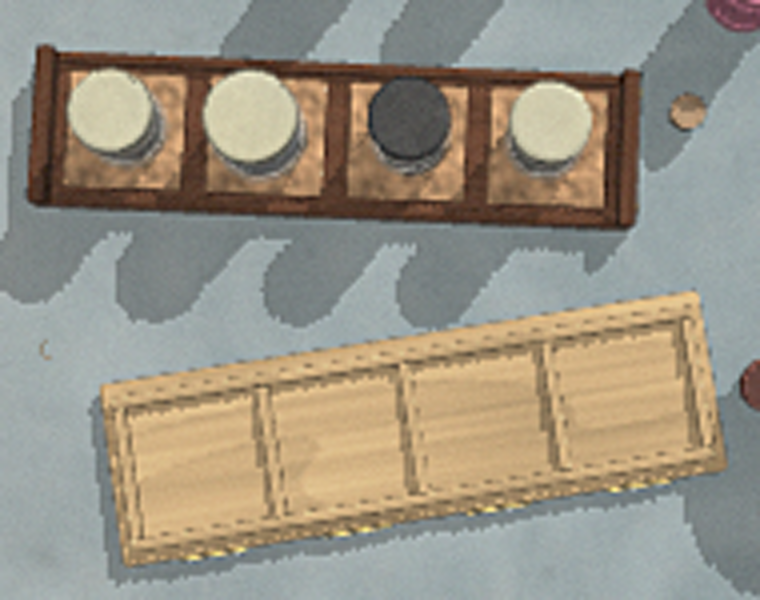

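Left to right: D (short), B (wide), A (black lid), C (slim). The heights and diameters match the descriptions. Next I'll compute the rack pose and check reach.

```bash
cat >> h.py <<'E'
def onplane(i,u,v,z):
    r=np.array(i['attitude'])@ray(i,u,v); p=np.array(i['position']); return p+r*(z-p[2])/r[2]
def Rz(psi,s=1):  # jaws along row-normal, s=1: camera to robot's left
    y=s*np.array([np.cos(psi),np.sin(psi),0]); z=np.array([0,0,-1.]); return np.c_[np.cross(y,z),y,z]
E
python3 - <<'E'
from h import *
i=arm.camera_info('top')
f=lambda x,y,z:onplane(i,(x+.5)/4-.5+145,(y+.5)/4-.5+140,z)[:2]
C=[f(*p,.019) for p in[(103,388),(697,292),(725,467),(130,563)]]
print('corners',np.round(C,4)); l=(C[0]+C[3])/2;r=(C[1]+C[2])/2
print('rack',np.mean(C,0).round(4),'len',np.linalg.norm(l-r),'wid',np.linalg.norm((C[0]+C[1]-C[2]-C[3])/2))
d=l-r;print('yaw',np.arctan2(-d[0],d[1]))
for q in ([(130,412),(255,392),(274,515),(143,540)],[(560,347),(682,327),(702,447),(572,468)]):
  print('bay',np.mean([f(*p,.019) for p in q],0).round(4))
T=[f(*p,.026) for p in[(45,47),(632,70),(627,226),(38,203)]];print('tray',np.round(T,3),np.mean(T,0))
for s in(1,-1):
  for p in([.62,.278,.03],[.61,.059,.03],[.45,.25,.03],[.47,.03,.03],[.62,.278,.18],[.47,.03,.3],[.4,.1,.48]):
    q=arm.inverse_kinematics(p,Rz(.05,s));print(s,p,None if q is None else np.round(q,2))
print(arm.inverse_kinematics([.115,-.4,.48],arm.read_ee_rot()))
E
```

```text
corners [[ 0.4847  0.2905]
 [ 0.529  -0.0205]
 [ 0.4377 -0.0321]
 [ 0.3947  0.2765]]
rack [0.4615 0.1286] len 0.3128477369830643 wid 0.09151391647249245
yaw 0.1399107400682345
bay [0.4443 0.24  ]
bay [0.4748 0.0168]
tray [[0.664 0.32 ]
 [0.646 0.011]
 [0.564 0.016]
 [0.581 0.323]] [0.61379181 0.16755776]
1 [0.62, 0.278, 0.03] [ 0.17  0.9  -0.95  1.61  0.81  1.07 -0.96]
1 [0.61, 0.059, 0.03] [ 0.3   0.64 -0.59  1.79  0.46  0.85 -0.46]
1 [0.45, 0.25, 0.03] [ 0.08  0.55 -0.78  2.02  0.54  0.78 -0.98]
1 [0.47, 0.03, 0.03] [ 0.58  0.5  -0.83  2.12  0.55  0.75 -0.55]
1 [0.62, 0.278, 0.18] [ 0.16  0.67 -0.94  1.53  0.56  1.23 -0.81]
1 [0.47, 0.03, 0.3] [ 0.65  0.02 -0.79  1.9   0.01  1.23 -0.1 ]
1 [0.4, 0.1, 0.48] [ 0.49 -0.21 -0.67  1.7  -0.13  1.61 -0.13]
-1 [0.62, 0.278, 0.03] [ 0.31  1.11 -1.26  1.6   1.1   1.28  2.05]
-1 [0.61, 0.059, 0.03] [-1.05  1.19  1.36  1.86 -1.25  1.27 -2.38]
-1 [0.45, 0.25, 0.03] [ 0.41  0.87 -1.25  2.01  0.98  1.05  1.86]
-1 [0.47, 0.03, 0.03] [ 0.89  0.78 -1.25  2.11  0.93  0.98  2.3 ]
-1 [0.62, 0.278, 0.18] [ 0.31  0.86 -1.25  1.52  0.82  1.36  2.18]
-1 [0.47, 0.03, 0.3] [-1.59 -0.36  1.25  1.97  0.35  1.31  2.73]
-1 [0.4, 0.1, 0.48] [-1.22 -0.33  0.66  1.75  0.2   1.66  2.62]
[ 1.15311756 -0.18883764  0.03189233  1.71890924  0.00583764  1.61384979
 -0.10323262]
```

```bash
cat >> h.py <<'E'
def wlook(fn):
    p,R=np.array(arm.read_ee_pos()),np.array(arm.read_ee_rot()); pic,d=save('wrist',fn)
    i=arm.camera_info('wrist'); M=np.array(i['mount']); A=R@M[:3,:3]; o=p+R@M[:3,3]
    i=dict(i,position=o,attitude=A); v,u=np.mgrid[0:384,0:512]
    P=np.stack([(u-i['cx'])/i['fx']*d,-(v-i['cy'])/i['fy']*d,-d],-1)@A.T+o
    np.savez('pics/%s.npz'%fn,P=P,o=o,A=A); return i,pic,P
E
python3 - <<'E'
from h import *
R=arm.read_ee_rot()
arm.line_to([.181,-.624,.48],vel=.3)
arm.move_ptp([.125,-.41,.48],R)
q=np.array(arm.read_joint_pos());print(q.round(2),arm.read_time()); q[0]=-.35;arm.move_joints(q)
print(np.round(arm.read_ee_pos(),3))
arm.move_ptp([.54,.06,.27],Rz(.05)); print(np.round(arm.read_joint_pos(),2))
i,p,P=wlook('w0');print(arm.read_time(), arm.read_ft_force())
cv2.imwrite('pics/w0b.png',cv2.resize(p[:,:,::-1],(768,576),interpolation=cv2.INTER_CUBIC))
E
```

```text
[ 1.15 -0.16  0.03  1.7   0.    1.61 -0.11] 1.9583
[0.419 0.093 0.479]
[-0.29  0.15  0.11  1.81 -0.02  1.18 -0.12]
5.075 [ 0.20784671  0.38075567 -0.15124022]
```

View pics/w0b.png

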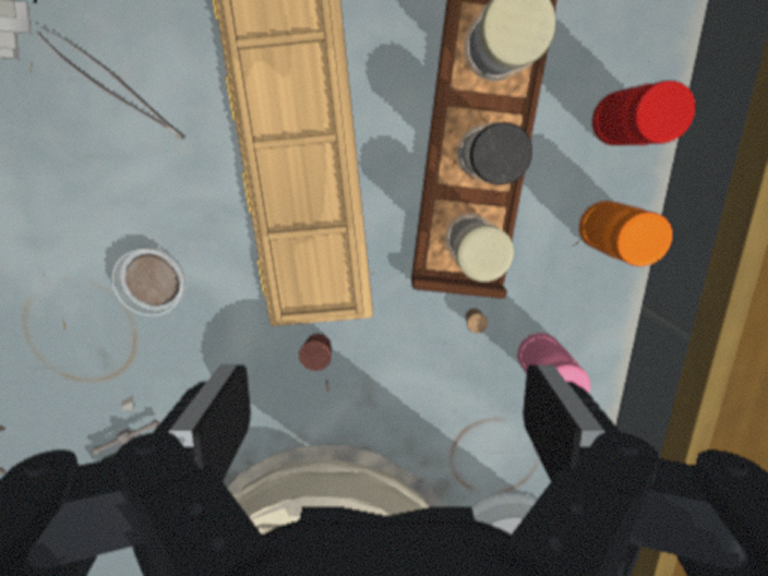

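The wrist view shows rack bays 4 and 3 at about (312,272) and (300,185). Jar C's lid is at (485,252) and jar A's at (500,153). I'll cross-check these against the top-camera estimate.

```bash
python3 - <<'E'
from h import *
n=np.load('pics/w0.npz');P=n['P'];i=dict(arm.camera_info('wrist'),position=n['o'],attitude=n['A'])
f=lambda x,y,z:onplane(i,(x+.5)/1.5-.5,(y+.5)/1.5-.5,z)[:2]
for q in ([(270,235),(345,228),(355,310),(281,317)],[(253,147),(336,139),(344,221),(265,230)],[(238,47),(324,40),(334,132),(250,138)]):
  print('bay',np.mean([f(*p,.019) for p in q],0).round(4))
for c in[(485,252),(500,153),(520,30)]:
  u,v=int(c[0]/1.5),int(c[1]/1.5); s=P[max(0,v-24):v+24,u-24:u+24].reshape(-1,3);s=s[s[:,2]>.06];t=np.median(s[:,2]);q=s[abs(s[:,2]-t)<.005]
  print(t.round(4),[np.round(a,4) for a in cv2.minEnclosingCircle(q[:,:2].astype(np.float32))],np.median(q[:,:2],0).round(4))
rc=np.array([.4595,.1284]);y=np.array([-np.sin(.138),np.cos(.138)])
print([(rc+k*y).round(4) for k in(-.1125,-.0375,.0375)])
E
```

```text
bay [0.4784 0.0228]
bay [0.467  0.0982]
bay [0.4571 0.1708]
0.0846 [array([0.6125, 0.0623]), np.float64(0.0206)] [0.612  0.0632]
0.0853 [array([0.6157, 0.1324]), np.float64(0.021)] [0.6152 0.1327]
0.0816 [array([0.618, 0.211]), np.float64(0.0237)] [0.6176 0.2084]
[array([0.475, 0.017]), array([0.4647, 0.0913]), array([0.4543, 0.1655])]
```

The two cameras differ by about 3–5 mm, well inside the bay margins, so I'll use the mean. First jar: D to the right-end bay.

```bash
cat >> h.py <<'E'
jar=dict(D=(.6215,.280),B=(.617,.209),A=(.6147,.1305),C=(.6117,.0605))
rc=np.array([.461,.1308]);yr=np.array([-np.sin(.138),np.cos(.138)])
off=dict(D=-.1125,B=-.0375,A=.0375,C=.1125)
RT,RR=Rz(-.05),Rz(.138); ZG,ZU=.025,.16
def pick(k):
    a=np.array(jar[k]); arm.move_ptp([*a,ZU],RT); arm.line_to([*a,ZG],vel=.12); arm.grip(0.); w=arm.read_grip_width()
    arm.line_to([*a,ZU],vel=.15); print(k,'width',w,arm.read_grip_width(),'F',np.round(arm.read_ft_force(),2),arm.read_time())
def place(k):
    b=rc+off[k]*yr; arm.line_to([*b,ZU],RR,vel=.2); arm.line_to([*b,.04],vel=.15); arm.line_to([*b,ZG+.001],vel=.04)
    print('F',np.round(arm.read_ft_force(),2)); arm.grip(1.); arm.line_to([*b,ZU],vel=.15); print(arm.read_time())
E
python3 - <<'E'
from h import *
pick('D')
if arm.read_grip_width()>.2:
    place('D')
    i,p,P=wlook('w1'); cv2.imwrite('pics/w1b.png',p[:,:,::-1])
E
```

```text
D width 0.4936608176462991 0.4943151308302884 F [-0.45  0.59 -0.79] 8.8833
F [0.67 0.44 0.28]
13.5167
```

View pics/w1b.png

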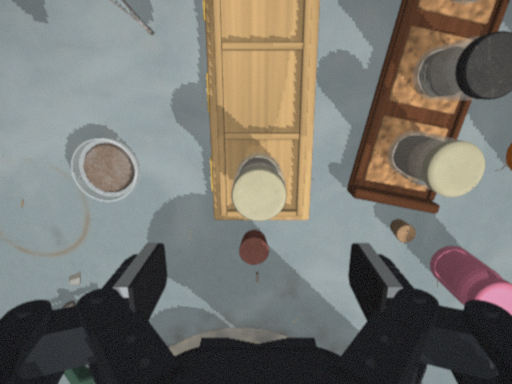

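Jar D's lid is at (259,193), standing in the right-end bay. On to B, with a numeric check from the top camera.

```bash
cat >> h.py <<'E'
def check(ks):
    p,d=save('top','chk%d'%(arm.read_time()*100)); i=arm.camera_info('top'); v,u=np.mgrid[0:384,0:512]
    P=np.stack([(u-i['cx'])/i['fx']*d,-(v-i['cy'])/i['fy']*d,-d],-1)@np.array(i['attitude']).T+i['position']
    for k in ks:
        b=np.array([.4595,.1284])+off[k]*yr
        s=P[(np.hypot(P[...,0]-b[0],P[...,1]-b[1])<.034)&(P[...,2]>.055)&(P[...,2]<.1)]; t=np.median(s[:,2]); q=s[abs(s[:,2]-t)<.005]
        c,r=cv2.minEnclosingCircle(q[:,:2].astype(np.float32)); e=np.array(c)-b
        print(k,'top',t.round(4),'spread',q[:,2].std().round(4),'r',round(r,4),'err across/along row mm',(1e3*e@np.c_[[yr[1],-yr[0]],yr]).round(1))
E
python3 - <<'E'
from h import *
pick('B')
if arm.read_grip_width()>.2: place('B')
E
```

```text
B width 0.5568352202988542 0.5573459883402132 F [-0.19 -0.9  -0.76] 17.2583
F [0.36 0.16 1.19]
21.3167
```

```bash
python3 - <<'E'
from h import *
pick('A')
check('DB')
if arm.read_grip_width()>.2: place('A')
E
```

```text
A width 0.4802620203431506 0.4860931487293548 F [ 0.01  0.19 -1.64] 24.775
D top nan spread nan r 0.0 err across/along row mm [-472.8   48.5]
B top nan spread nan r 0.0 err across/along row mm [-472.8  -26.5]
F [-0.49 -0.55 -0.33]
28.7917
  return _methods._mean(a, axis=axis, dtype=dtype,
  ret = ret.dtype.type(ret / rcount)
  ret = _var(a, axis=axis, dtype=dtype, out=out, ddof=ddof,
  arrmean = um.true_divide(arrmean, div, out=arrmean,
  ret = ret.dtype.type(ret / rcount)
```

The arm blocked the top view, so I'll check after the last jar with the arm swung clear.

```bash
python3 - <<'E'
from h import *
pick('C')
if arm.read_grip_width()>.2:
    place('C')
    arm.line_to([*arm.read_ee_pos()[:2],.3],vel=.25)
    arm.move_joints([-.35,-.16,.03,1.7,0,1.61,-.11]); arm.move_joints([1.15,-.16,.03,1.7,0,1.61,-.11])
    check('DBAC'); p,_=save('scene','s1'); t,_=save('top','t1'); print(arm.read_time())
    cv2.imwrite('pics/fin.png',np.hstack([cv2.resize(x[y0:y0+180,x0:x0+200,::-1],None,fx=2,fy=2,interpolation=cv2.INTER_CUBIC) for x,x0,y0 in((t,150,130),(p,140,150))]))
E
```

```text
C width 0.475006263277888 0.47725251825187626 F [-0.16  0.47 -1.  ] 32.3833
F [-0.53  0.57 -0.3 ]
36.7667
D top 0.0771 spread 0.0017 r 0.0212 err across/along row mm [-0.9  0.7]
B top 0.0819 spread 0.0017 r 0.0236 err across/along row mm [-0.2  1.1]
A top 0.0855 spread 0.0016 r 0.0208 err across/along row mm [-1.1  0.7]
C top 0.0849 spread 0.0016 r 0.0206 err across/along row mm [0.2 0.3]
40.65
```

View pics/fin.png

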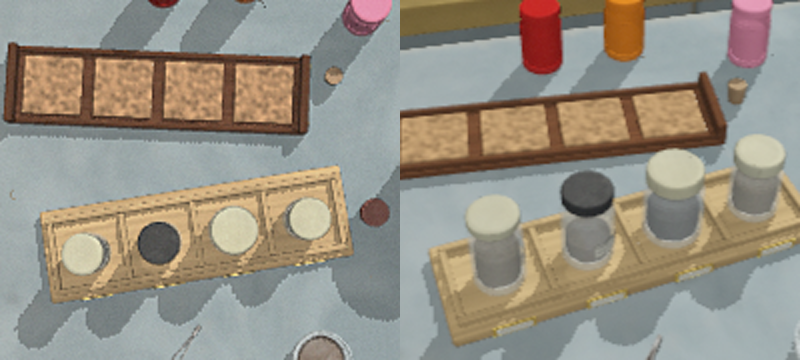

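The tray is empty. The rack reads C, A, B, D from left to right, with all four jars upright and centred in their bays. I'm handing in.

```bash
python3 -c "
from h import *
print(arm.finish_job())"
```

```text
the job is handed in; nothing more can be done
None
```

I moved all four jars from the tray into the rack in reverse order and handed the job in at about 41 s. The tray order D, B, A, C became C, A, B, D from left to right. I left the red, orange and pink look-alikes and the stray cream-lid jar on the bench alone.

- **Placement:** the last top-camera check put each jar within about 1.5 mm of its bay centre. Lid heights matched the jars standing flat on the bay floors, to about 1 mm.
- **Robot state:** the jars are released, and the arm is swung clear of the rack, above bench height. The wrist force readings I took were all under 2 N.
- **Disagreements:** the top and wrist cameras differed by 3–6 mm, so I aimed at the mean. One check partway through gave no result because the arm blocked the top camera; the final check replaced it.

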